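# Cover the small-parts pots before the wash-down

## Robot

A 6-joint arm with a two-finger parallel gripper is mounted at the origin on the work surface. World frame = base frame: x ahead of the robot, y to its left, z up, the work surface at z = 0. Lengths are in m, angles in rad, forces in N, time in s.
With the tool pointing down it reaches from about 0.35 to 0.775 m from the base axis. Payload 5.5 kg.
Tool frame: the origin (TCP) lies midway between the tips of the shut fingers; the grasp point (between the pads) lies behind it (env.grip_point_offset is the z of the grasp point in the tool frame, in m); z points along the fingers, y is the direction in which the jaws open and shut (so a half turn about z gives the same grasp; the last joint's range is limited). The gripper opens to 85 mm and grips with 20 to 120 N. Pads are 22 mm wide; open, the fingers measure 114 mm over their backs; the gripper's body (76 mm by 85 mm) begins 54 mm behind the grasp point. The pads swing forward as they close: fully open they stand 13 mm farther back than shut.
Start: joints at [1.119, 0.313, 0.046, 1.304, 0, 1.431], TCP at [0.176, 0.547, 0.231] pointing down, gripper open.
Joint ranges: [-2.76, 2.76], [-0.86, 1.69], [-1.03, 1.26], [-2.2, 2.34], [-1.47, 1.5], [-3.14, 3.14]. Speed limits (rad/s): [2.57, 2.57, 3.14, 3.14, 3.14, 3.14].

## Interface

Orientations are given as a unit quaternion [w, x, y, z].
In Python, from workcell import env, viewer gives the robot as it stands. The module is installed in compiled form; this text tells all that it offers.
- The arm moves only by the shell command python3 -m inch 'ROWS' [OPENING] [FORCE]. ROWS is JSON, a list of rows, each a list of 2 entries, a list of its own where there are three numbers: the shift along the tool's x, y, z in m, then the turn about the tool's z in degrees. In form: [[[tx, ty, tz], spin], ...]. A call has 1 to 5 rows; each row is the pose to reach, as a shift and turn from the pose measured when the call began, along the tool's axes at that moment; what a row does not reach only later rows make up. A row lasts 1/12 s, in which the tool goes at most 41.7 mm and 7.16 degrees, less where a joint would pass 70% of its speed; a pose out of reach is approached as far as the arm can. A call with a gripper value outside its range is refused whole. OPENING is the closure, from 0 (fully open) to 1 (shut), set as the call begins (- or left out, the last holds). The fingers move at their own pace and stop on an object; FORCE is the grip in N (left out, the last holds). Time passes only in rows, so rows that repeat a pose let the fingers close. It gives the time, the measured TCP pose, the force and the opening at its end, in the units of the state.
- env.get_state(): the state, without advancing time (a new reading comes with each control period).
- viewer.read_camera(name): name is "side" or "top" or "wrist"; returns a dict with "image" (420x560x3 uint8, red, green, blue), "depth" (420x560 float32, m along the optical axis (not along the pixel's ray), 0 where there is no reading), "vertical_fov" (degrees; the focal length in pixels is half the picture's height over the tangent of half this angle, whatever the lens; pixels are square), "cx", "cy" (the principal point, pixels), "dist_coeffs" ([k1, k2, p1, p2, k3] as OpenCV has them; the pictures are not rectified), "R" (3x3) and "t" (3): a world point X has camera coordinates R X + t; the wrist camera has in their place "T_tool_cam" (4x4, takes a point from camera to tool coordinates, whose origin is the TCP and whose axes are the flange's). Camera axes: x right, y down, z forward; pixel columns grow to the right and rows downward; lengths in m; the calibration is good to about 2 mm. A picture is of the moment at which its call begins: read the wrist's pose just before it.
- env.hand_in(): hands the job in, once; it reports no verdict.
The state is a dict: "clock": time; "joint_pos": joint angles; "qvel": joint speeds; "tau": joint torques, N m; "tcp_pos": TCP position; "orientation": TCP orientation; "wrist_force": force on the tool from outside, world axes, zero at the start; "ft_torque": the same for the moment, N m; "finger_gap": finger opening in m.
Only numpy, scipy, OpenCV 4.12 (cv2) and the standard library are available. Lean on these libraries where they do the work, as an engineer would, in place of code of your own. Each camera call takes 0.05 s, during which the arm holds its last target. There are 200 camera calls.

## Task

The cutting room is about to be hosed down: put each of the four steel lids on the open pot of its own shape and size, so that it lies flat on the rim with its plug down in the mouth and covers the pot. Set the lids down without dropping them, leave the pots standing where they are, and leave the mincer plate and the knife alone.

Things in the scene. Friction and masses are not known exactly. Their poses are not given: they have to be found in the camera images.
- lid_round_large_grip (a point): Large round steel lid, 0.1 to 0.25 kg, loose, lying right way up: plate 136 mm in diameter, 4 mm thick; under it a plug 100 mm in diameter, 7 mm deep; on it a black knob at its centre, 26 mm in diameter, top 47 mm above the plug's bottom. Point: middle of the knob, 36 mm above the plug's bottom, 25 mm above the plate's top. z up.
- lid_round_small_grip (a point): Small round steel lid, 0.1 to 0.25 kg, loose, lying right way up: plate 96 mm in diameter, 4 mm thick; under it a plug 60 mm in diameter, 7 mm deep; on it a black knob at its centre, 26 mm in diameter, top 47 mm above the plug's bottom. Point: middle of the knob, 36 mm above the plug's bottom, 25 mm above the plate's top. z up.
- lid_square_grip (a point): Square steel lid, 0.1 to 0.25 kg, loose, lying right way up: plate 116 x 116 mm, 4 mm thick; under it a plug 80 x 80 mm, 7 mm deep; on it a steel bow handle over its centre, a bar 10 mm thick and 64 mm long along the lid's y. Point: middle of the bar, 36 mm above the plug's bottom, 25 mm above the plate's top. z up; x, y along the plate's sides.
- lid_oblong_grip (a point): Oblong (rectangular) steel lid, 0.1 to 0.25 kg, loose, lying right way up: plate 96 mm along its x by 136 mm along its y, 4 mm thick; under it a plug 60 x 100 mm, 7 mm deep; on it a steel bow handle over its centre, a bar 10 mm thick and 64 mm long along the lid's y. Point: middle of the bar, 36 mm above the plug's bottom, 25 mm above the plate's top. z up; x, y along the plate's sides.
- pot_round_large_mouth (a point): Large round open steel pot, 114 mm inside diameter, 75 mm high, walls 4 mm and a rolled rim (8.5 mm in all), loose, about 0.5 kg. Point: centre of its mouth at rim height; z up. With its lid on, the plate lies on the rim, the plug has 7 mm to spare on each side and the lid's point is 29 mm above this one.
- pot_round_small_mouth (a point): Small round open steel pot, 74 mm inside diameter, 60 mm high, walls 4 mm and a rolled rim (8.5 mm in all), loose, about 0.5 kg. Point: centre of its mouth at rim height; z up. With its lid on, the plate lies on the rim, the plug has 7 mm to spare on each side and the lid's point is 29 mm above this one.
- pot_square_mouth (a point): Square open steel pot, 94 x 94 mm inside, 65 mm high, walls 4 mm and a rolled rim (8.5 mm in all), loose, about 0.5 kg. Point: centre of its mouth at rim height; z up; x, y along its sides. With its lid on, the plate lies on the rim, the plug has 7 mm to spare on each side and the lid's point is 29 mm above this one. Lid fits after a quarter turn too.
- pot_oblong_mouth (a point): Oblong (rectangular) open steel pot, 74 mm along its x by 114 mm along its y inside, 50 mm high, walls 4 mm and a rolled rim (8.5 mm in all), loose, about 0.5 kg. Point: centre of its mouth at rim height; z up; x, y along its sides. With its lid on, the plate lies on the rim, the plug has 7 mm to spare on each side and the lid's point is 29 mm above this one. Lid fits after a half turn too.
- mincer_plate: A bystander: a loose perforated steel mincer plate, a disc 70 mm in diameter and 10 mm thick without any handle, lying flat at the side of the work. Origin: centre of its underside.
- boning_knife: A bystander: a boning knife with an orange handle lying flat at the side of the work, 265 mm long, 20 mm high. Origin: where handle and blade meet; the blade points along +x, the handle along -x.
Mind the look-alikes: they are no part of the job. What is shaped like the part that bears lid_round_small_grip but green or orange is not meant.

How it is judged:
By the outcome, as a careful person would: the job done as asked, in the order asked, and still so for the second after the job is handed in, with the robot touching nothing.
It also fails if it takes over 104 s, if anything falls off the work surface, if the arm or the gripper's body presses on something with over 40 N, if the wrist force passes 120 N, or if a joint passes its speed limit or range.

## Working session

There is one attempt and no reset: what is moved stays moved. The work goes in short steps, Python scripts to look and compute and a shell command to move; the robot and the scene stay as the last step left them, time stands still between calls to the robot, and variables do not carry over. Pictures are saved under pics/ and viewed, on a budget of 14 in all, crops included, one or two more only if the job needs it, and the job is handed in when it is done.

```bash
mkdir -p pics; cat > h.py <<'E'
import numpy as np, cv2
from workcell import env, viewer
from scipy.spatial.transform import Rotation as Ro
def cam(n):
    s=env.get_state(); c=viewer.read_camera(n); c['s']=s
    H=c['image'].shape[0]; f=H/2/np.tan(np.radians(c['vertical_fov'])/2)
    c['K']=np.array([[f,0,c['cx']],[0,f,c['cy']],[0,0,1.]]); return c
def cloud(c):
    h,w=c['depth'].shape; u,v=np.meshgrid(np.arange(w),np.arange(h))
    p=np.stack([u,v],-1).reshape(-1,1,2).astype(np.float64)
    n=cv2.undistortPoints(p,c['K'],np.array(c['dist_coeffs'],float)).reshape(h,w,2)
    d=c['depth']; P=np.concatenate([n*d[...,None],d[...,None]],-1)
    if 'R' in c: W=(P-np.array(c['t']))@np.array(c['R'])
    else:
        T=np.array(c['T_tool_cam']); W=P@T[:3,:3].T+T[:3,3]
        q=np.array(c['s']['orientation']); R=Ro.from_quat(q[[1,2,3,0]]).as_matrix()
        W=W@R.T+np.array(c['s']['tcp_pos'])
    W[d==0]=np.nan; return W
def save(n,im): cv2.imwrite('pics/'+n,np.ascontiguousarray(im[...,::-1]))
E
python3 - <<'E'
from h import *
s=env.get_state();print(s, env.grip_point_offset)
for n in ('top','side'):
    c=cam(n); save(n+'0.png',c['image']); np.savez(n+'0.npz',im=c['image'],W=cloud(c)); print(c['vertical_fov'],c['dist_coeffs'],c['R'],c['t'])
E
```

```text
{'clock': 0.0, 'joint_pos': array([ 1.11939953e+00,  3.14016044e-01,  4.49892212e-02,  1.30357498e+00,
       -6.03104097e-06,  1.43119299e+00]), 'qvel': array([ 1.59554403e-05, -1.19936637e-03,  7.85924952e-04, -7.96624113e-04,
       -1.28204878e-03, -7.02160911e-04]), 'tau': array([ 7.99222516e-05, -4.80630577e+01,  2.98533279e+01,  1.92186580e-02,
        3.46472495e-05,  3.96223982e-06]), 'tcp_pos': array([0.17618503, 0.54682209, 0.23040414]), 'orientation': array([-2.60008724e-04,  1.55265947e-01,  9.87872295e-01, -8.64487593e-04]), 'wrist_force': array([0.78152907, 0.61501094, 0.40097901]), 'ft_torque': array([-0.03640862,  0.03405926, -0.00492136]), 'finger_gap': 0.0853203437164617} -0.0187
53.50528780900142 [-0.11805492  0.          0.          0.          0.        ] [[ 1.14241305e-03 -9.99970649e-01 -7.57597623e-03]
 [-9.86338483e-01  1.21197566e-04 -1.64731240e-01]
 [ 1.64727323e-01  7.66066802e-03 -9.86309395e-01]] [-0.00910835  0.61432781  1.24838708]
56.561017031752826 [-0.07862915  0.          0.          0.          0.        ] [[ 0.95706244 -0.28987404 -0.00212858]
 [-0.19343567 -0.63315334 -0.74946614]
 [ 0.21590307  0.71769763 -0.66203925]] [-0.57898477  0.16742035  1.05180701]
```

View pics/top0.png

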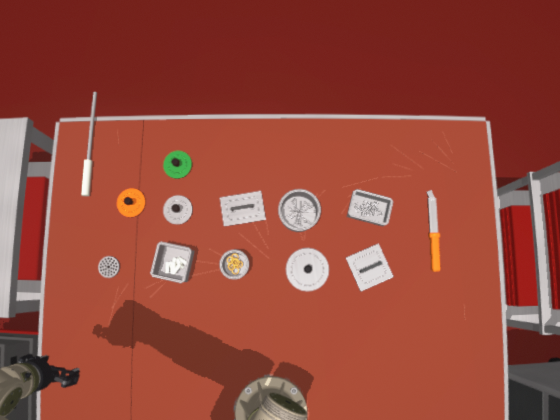

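View pics/side0.png

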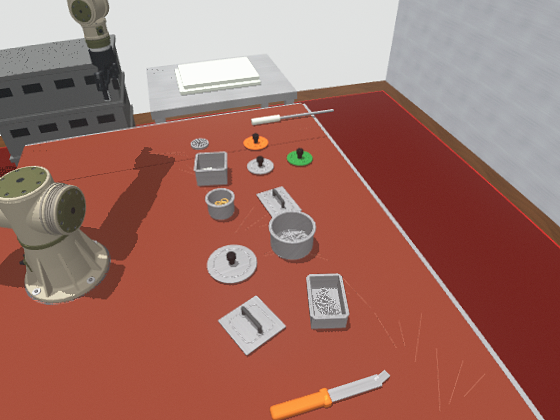

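The top view shows the pots: square at (173,262), small round at (234,264), large round at (299,210) and oblong at (370,207). The lids are small round at (177,209), oblong at (242,208), large round at (307,270) and square at (370,267). The side view agrees.

```bash
cat > m.py <<'E'
from h import *
O={'Lrs':(177,209,'c',.011),'Lob':(242,208,'r',.011),'Lrl':(307,270,'c',.011),'Lsq':(370,267,'r',.011),
'Psq':(173,262,'r',.065),'Prs':(234,264,'c',.060),'Prl':(299,210,'c',.075),'Pob':(370,207,'r',.05)}
def meas(W,n,xy,lo=.004,r=.1,hi=None):
    _,_,k,z=O[n]
    m=(np.hypot(W[...,0]-xy[0],W[...,1]-xy[1])<r)&(W[...,2]>(lo if n[0]=='L' else z-.010))&(W[...,2]<z+(.008))
    m=m.astype(np.uint8); nn,lab,st,ce=cv2.connectedComponentsWithStats(m)
    i=1+np.argmax(st[1:,4]); P=W[lab==i]; q=(P[:,:2]*1000).astype(np.float32)
    if k=='c':
        hl=cv2.convexHull(q)[:,0]; 
        A=np.c_[2*hl,np.ones(len(hl))]; s=np.linalg.lstsq(A,(hl**2).sum(1),rcond=None)[0]
        return s[:2].round(1),2*np.sqrt(s[2]+s[:2]@s[:2]).round(1),np.median(P[:,2]).round(4),len(P)
    c,d,a=cv2.minAreaRect(q); return np.round(c,1),np.round(d,1),round(a,1),np.median(P[:,2]).round(4),len(P)
E
python3 - <<'E'
from m import *
for cn in ('top','side'):
    d=np.load(cn+'0.npz');W=d['W']
    print(cn,'table z',np.nanmedian(W[300:330,200:400,2] if cn=='top' else W[330:380,100:200,2]))
    for n,(u,v,k,z) in O.items():
        if cn=='top': p=np.nanmedian(W[v-3:v+4,u-3:u+4,:2].reshape(-1,2),axis=0); O[n]=(p[0],p[1],k,z)
        print(n,*meas(W,n,O[n][:2],r=.085))
E
```

```text
top table z 0.001139365506306395
Lrs [631.8 309.1] 104.2 0.0119 620
Lob [633.3  94.7] [114.7 156.1] 4.8 0.0122 1205
Lrl [ 440.5 -116.8] 146.4 0.0118 1383
Lsq [ 445.9 -312.6] [135.2 132.2] 21.9 0.012 1268
Psq [458.2 309.1] [112.5 109.7] 78.2 0.0657 387
Prs [452.1 113.3] 89.2 0.0607 246
Prl [619.5 -86.5] 129.4 0.0754 364
Pob [ 632.1 -311.4] [134.   91.8] 75.2 0.0503 376
side table z 0.0015966449024770119
Lrs [636.6 318.3] 120.4 0.0132 317
Lob [638.4 103.3] [113.5 144.9] 6.0 0.0132 681
Lrl [ 440.6 -107.7] 143.4 0.0128 1419
Lsq [ 445.6 -309. ] [120.7 125.6] 21.8 0.0124 1938
Psq [457.1 305.4] [114.7 110.1] 81.1 0.0642 287
Prs [452.  111.9] 88.8 0.0606 247
Prl [618.4 -86.5] 130.2 0.0758 472
Pob [ 632.  -313.3] [133.2  91.7] 75.3 0.0504 612
```

```bash
cat >> m.py <<'E'
def go(x,y,z,jaw=None):
    """shift in tool axes (m) and spin (deg) to world TCP x,y,z and jaw-axis world angle (deg, mod 180)"""
    s=env.get_state(); q=np.array(s['orientation']); R=Ro.from_quat(q[[1,2,3,0]]).as_matrix()
    d=R.T@(np.array([x,y,z])-s['tcp_pos']); sp=0
    if jaw is not None:
        a=np.degrees(np.arctan2(R[1,1],R[0,1])); sp=-((jaw-a+90)%180-90)
    print('shift',d.round(4),'spin',round(sp,1),'j6',s['joint_pos'][5].round(2),'tcp',s['tcp_pos'].round(4),'tilt',R[2,:2].round(3))
E
python3 - <<'E'
from m import *
for cn in ('top','side'):
    W=np.load(cn+'0.npz')['W']
    for n,xy in dict(Lrs=(.632,.311),Lob=(.633,.097),Lrl=(.44,-.112),Lsq=(.446,-.311)).items():
        print(n,*meas(W,n,xy,lo=.0095,r=.082))
        k=W[(np.hypot(W[...,0]-xy[0],W[...,1]-xy[1])<.06)&(W[...,2]>.028)&(W[...,2]<.056)]
        kk=(k[:,:2]*1000).astype(np.float32); c,d,a=cv2.minAreaRect(kk); print('   handle',np.round(c,1),np.round(d,1),round(a,1),np.median(kk,0).round(1),len(k))
go(.632,.308,.15,None)
E
```

```text
Lrs [630.4 305.5] 93.6 0.0126 501
   handle [630.9 306.8] [26.9 22.4] 44.5 [629.6 305.1] 58
Lob [634.  94.] [ 96.2 135.9] 9.6 0.0129 958
   handle [634.7  92.9] [10.5 70.4] 10.4 [633.5  92.8] 74
Lrl [ 440.4 -111.9] 132.0 0.0125 1102
   handle [ 438.1 -113.7] [24.1 22. ] 44.8 [ 438.8 -112.7] 58
Lsq [ 445.1 -310.5] [114.8 117.3] 22.5 0.0126 1026
   handle [ 446.5 -310. ] [ 9.8 73.5] 21.9 [ 447.3 -309.1] 78
Lrs [628.8 304.9] 95.2 0.0136 288
   handle [627.9 304.9] [25.6 21.7] 75.3 [626.4 298.2] 47
Lob [632.3  96.3] [ 96.6 137.3] 9.8 0.0132 649
   handle [632.2  91. ] [10.4 73.2] 8.9 [632.6  88.9] 61
Lrl [ 439.4 -113.6] 134.4 0.0129 1378
   handle [ 438.4 -116. ] [22.9 24.3] 73.6 [ 437.8 -119.1] 88
Lsq [ 444.7 -312.1] [115.8 117.4] 22.9 0.0125 1857
   handle [ 443.6 -312.5] [10.7 71.4] 22.6 [ 445.1 -318.8] 119
shift [-0.5071 -0.0874  0.0805] spin 0 j6 1.43 tcp [0.1762 0.5469 0.2305] tilt [ 0.    -0.002]
```

```bash

python3 -m inch '[[[-0.04,-0.007,0],0],[[-0.08,-0.014,0],0],[[-0.12,-0.021,0.02],0],[[-0.16,-0.028,0.02],0],[[-0.20,-0.035,0.02],0]]' 0.3 40
python3 -m inch '[[[-0.04,-0.007,0],0],[[-0.08,-0.014,0],0],[[-0.12,-0.021,0.02],0],[[-0.16,-0.028,0.02],0],[[-0.20,-0.035,0.02],0]]'
python3 -c "
from m import *
go(.630,.3055,.15)"
```

```text
clock: 0.52
tcp_pos: [0.3552, 0.451, 0.2088]
orientation: [-0.001, 0.155, 0.988, -0.002]
wrist_force: [0.3, 0.5, 0.6]
finger_gap: 0.0597
clock: 0.93
tcp_pos: [0.5343, 0.3553, 0.1867]
orientation: [-0.003, 0.155, 0.988, -0.003]
wrist_force: [1.5, 0.9, 0.6]
finger_gap: 0.06
shift [-0.1065 -0.0179  0.0364] spin 0 j6 0.77 tcp [0.5343 0.3553 0.1867] tilt [ 0.004 -0.007]
```

```bash

python3 -m inch '[[[-0.04,-0.007,0.01],0],[[-0.08,-0.013,0.025],0],[[-0.1065,-0.018,0.036],0],[[-0.1065,-0.018,0.036],0],[[-0.1065,-0.018,0.036],0]]'
python3 -c "
from m import *
go(.630,.3055,.018)
c=cam('wrist');save('w1.png',c['image']);W=cloud(c);print(np.array(c['T_tool_cam']).round(3))
print(meas(W,'Lrs',(.63,.3055),lo=.0085,r=.082))
k=W[(np.hypot(W[...,0]-.63,W[...,1]-.3055)<.03)&(W[...,2]>.035)&(W[...,2]<.056)]
kk=(k[:,:2]*1000).astype(np.float32);print(cv2.minEnclosingCircle(kk),np.median(k[:,2]),len(k))
"
```

```text
clock: 1.35
tcp_pos: [0.6303, 0.3034, 0.1476]
orientation: [-0.004, 0.156, 0.988, -0.004]
wrist_force: [-0.4, -0.7, 0.5]
finger_gap: 0.0596
shift [-0.      0.003   0.1296] spin 0 j6 0.65 tcp [0.6303 0.3034 0.1476] tilt [ 0.008 -0.009]
[[ 0.    -0.954 -0.3    0.077]
 [ 1.     0.    -0.    -0.001]
 [ 0.    -0.3    0.954 -0.141]
 [ 0.     0.     0.     1.   ]]
(array([631.8, 304.1]), np.float64(95.0), np.float64(0.0097), 8555)
((631.8818359375, 304.4400939941406), 12.980847358703613) 0.04482767379114565 943
```

View pics/w1.png

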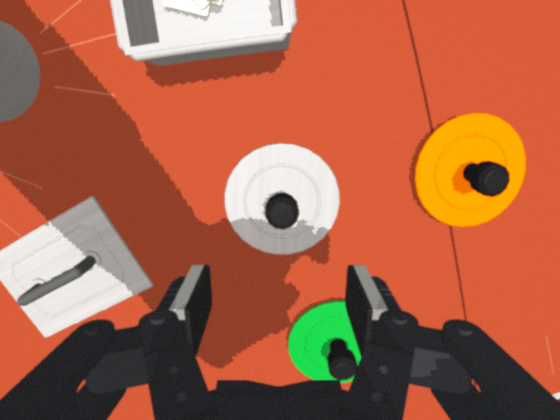

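The wrist view shows the small lid's knob at (282,210), between the jaws, with the orange and green look-alikes clear of them. Next I descend and grip.

```bash

python3 -m inch '[[[-0.0017,0.0025,0.04],0],[[-0.0017,0.0025,0.08],0],[[-0.0017,0.0025,0.11],0],[[-0.0017,0.0025,0.129],0],[[-0.0017,0.0025,0.129],0]]'
python3 -m inch '[[[0,0,0],0],[[0,0,0],0],[[0,0,0],0],[[0,0,0],0],[[0,0,0],0]]' 1 40
python3 -c "
from m import *
go(.630,.3055,.2)"
```

```text
clock: 1.82
tcp_pos: [0.6257, 0.3059, 0.0152]
orientation: [-0.008, 0.154, 0.988, -0.005]
wrist_force: [-0.2, 0.2, -0.3]
finger_gap: 0.06
clock: 2.23
tcp_pos: [0.6268, 0.3068, 0.0176]
orientation: [-0.007, 0.154, 0.988, -0.004]
wrist_force: [-2.3, 0.6, 5.6]
finger_gap: 0.0241
shift [-0.0013 -0.0022 -0.1824] spin 0 j6 0.65 tcp [0.6268 0.3068 0.0176] tilt [ 0.012 -0.011]
```

```bash

python3 -m inch '[[[0,0,-0.02],0],[[0,0,-0.055],0],[[0,0,-0.095],0],[[0,0,-0.12],0],[[0,0,-0.13],0]]'
python3 -m inch '[[[0,0,0],0],[[0,0,0],0],[[0,0,0],0]]'
python3 -c "
from m import *
go(.452,.1126,.17)
c=cam('wrist');save('w2.png',c['image']);W=cloud(c);s=env.get_state();x,y,z=s['tcp_pos'];print(z)
O['Lh']=(0,0,'c',z-.018+.011);
m=W.copy();print(np.percentile(W[120:300,200:360,2].ravel(),[5,50,95]))
print(meas(W,'Lh',(x,y),lo=z-.018+.004,r=.06))
"
```

```text
clock: 2.65
tcp_pos: [0.6314, 0.3084, 0.1539]
orientation: [-0.003, 0.154, 0.988, -0.002]
wrist_force: [1.0, -0.0, -0.5]
finger_gap: 0.0245
clock: 2.9
tcp_pos: [0.6307, 0.308, 0.1521]
orientation: [-0.004, 0.154, 0.988, -0.003]
wrist_force: [0.8, 0.7, -1.3]
finger_gap: 0.024
shift [ 0.1107 -0.2407 -0.0157] spin 0 j6 0.65 tcp [0.6307 0.308  0.1521] tilt [ 0.006 -0.007]
0.15133157125410374
[nan nan nan]
(array([635.9, 305.8]), np.float64(94.8), np.float64(0.1441), 15793)
```

View pics/w2.png

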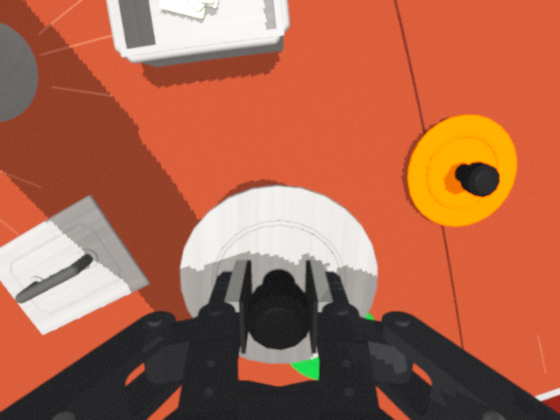

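Lid lifted, and the plate sits level between the jaws at (280,290). Next is the small round pot.

```bash

python3 -m inch '[[[0.012,-0.025,0],0],[[0.028,-0.058,0],0],[[0.045,-0.094,0],0],[[0.062,-0.129,0],0],[[0.078,-0.162,0],0]]'
python3 -m inch '[[[0.012,-0.025,0],0],[[0.024,-0.050,0],0],[[0.033,-0.068,0],0],[[0.038,-0.076,0],0],[[0.038,-0.076,0],0]]'
python3 -m inch '[[[0,0,0],0],[[0,0,0],0]]'
python3 -c "
from m import *
go(.4473,.1146,.0706)
c=cam('top');W=cloud(c);save('t1.png',c['image'])
s=env.get_state();x,y,z=s['tcp_pos'];O['Lh']=(0,0,'c',z-.018+.011)
print(meas(W,'Lh',(x,y),lo=z-.018+.004,r=.06))
W=cloud(cam('side'));print(meas(W,'Lh',(x,y),lo=z-.018+.004,r=.06))
W=cloud(cam('wrist'));print(meas(W,'Lh',(x,y),lo=z-.018+.004,r=.06))
"
```

```text
clock: 3.37
tcp_pos: [0.5033, 0.1759, 0.1505]
orientation: [-0.006, 0.154, 0.988, -0.004]
wrist_force: [0.8, -1.3, -0.0]
finger_gap: 0.0245
clock: 3.78
tcp_pos: [0.4414, 0.1141, 0.1504]
orientation: [-0.008, 0.155, 0.988, -0.005]
wrist_force: [-0.9, 0.3, -1.9]
finger_gap: 0.0243
clock: 3.95
tcp_pos: [0.4417, 0.1145, 0.1498]
orientation: [-0.009, 0.155, 0.988, -0.005]
wrist_force: [0.2, -0.2, -1.2]
finger_gap: 0.0245
shift [-0.0065  0.0027  0.0791] spin 0 j6 0.39 tcp [0.4417 0.1145 0.1498] tilt [ 0.016 -0.012]
(array([462.2,  95. ]), np.float64(55.6), np.float64(0.1442), 153)
(array([446.9, 112.3]), np.float64(94.2), np.float64(0.1454), 396)
(array([447.4, 112.4]), np.float64(95.0), np.float64(0.1422), 15817)
```

```bash

python3 -m inch '[[[-0.006,0.0027,0.02],0],[[-0.006,0.0027,0.045],0],[[-0.006,0.0027,0.06],0],[[-0.006,0.0027,0.064],0],[[-0.006,0.0027,0.064],0]]'
python3 -m inch '[[[0,0,0],0],[[0,0,0],0]]'
python3 -c "
from m import *
go(.447,.1147,.0706)
s=env.get_state();x,y,z=s['tcp_pos'];O['Lh']=(0,0,'c',z-.018+.011)
for n in ('side','wrist'):
  W=cloud(cam(n));print(meas(W,'Lh',(x,y),lo=z-.018+.006,r=.06))
"
```

```text
clock: 4.52
tcp_pos: [0.4467, 0.1153, 0.0848]
orientation: [-0.01, 0.154, 0.988, -0.005]
wrist_force: [-0.2, -0.3, -1.0]
finger_gap: 0.0242
clock: 4.68
tcp_pos: [0.4476, 0.1156, 0.0856]
orientation: [-0.009, 0.154, 0.988, -0.005]
wrist_force: [0.2, 0.6, -1.4]
finger_gap: 0.024
shift [ 0.     -0.0009  0.015 ] spin 0 j6 0.39 tcp [0.4476 0.1156 0.0856] tilt [ 0.017 -0.012]
(array([451.9, 113.1]), np.float64(94.6), np.float64(0.0815), 378)
(array([452.9, 113.3]), np.float64(94.8), np.float64(0.078), 15830)
```

```bash

python3 -m inch '[[[0,-0.0005,0.004],0],[[0,-0.0005,0.008],0],[[0,-0.0005,0.012],0],[[0,-0.0005,0.014],0],[[0,-0.0005,0.014],0]]'
python3 -m inch '[[[0,0,0.001],0],[[0,0,0.002],0],[[0,0,0.002],0]]'
```

```text
clock: 5.2
tcp_pos: [0.4467, 0.1149, 0.0711]
orientation: [-0.009, 0.154, 0.988, -0.005]
wrist_force: [0.4, -0.5, -1.4]
finger_gap: 0.024
clock: 5.45
tcp_pos: [0.4468, 0.1148, 0.0705]
orientation: [-0.009, 0.154, 0.988, -0.005]
wrist_force: [-5.2, -1.5, 11.9]
finger_gap: 0.0241
```

```bash

python3 -m inch '[[[0,0,0],0],[[0,0,0],0],[[0,0,0],0],[[0,0,0],0]]' 0.3
python3 -m inch '[[[0,0,-0.02],0],[[0,0,-0.055],0],[[0,0,-0.09],0],[[0,0,-0.12],0],[[0,0,-0.12],0]]'
python3 -c "
from m import *
c=cam('wrist');W=cloud(c);save('w3.png',c['image']);O['Lh']=(0,0,'c',.064)
print(meas(W,'Lh',(.452,.113),lo=.058,r=.06))
k=W[(np.hypot(W[...,0]-.452,W[...,1]-.113)<.046)&(W[...,2]>.055)&(W[...,2]<.070)]
print(np.linalg.lstsq(np.c_[k[:,:2],np.ones(len(k))],k[:,2],rcond=None)[0])
go(.633,.094,.2,9.7)
"
```

```text
clock: 5.78
tcp_pos: [0.4469, 0.1148, 0.0704]
orientation: [-0.009, 0.154, 0.988, -0.005]
wrist_force: [-0.2, -0.0, 0.7]
finger_gap: 0.0597
clock: 6.2
tcp_pos: [0.4527, 0.1159, 0.1962]
orientation: [-0.004, 0.154, 0.988, -0.004]
wrist_force: [1.0, -0.3, 0.4]
finger_gap: 0.0599
(array([452.6, 112.8]), np.float64(95.4), np.float64(0.0628), 9270)
[ 0.00159509 -0.00082803  0.06216096]
shift [-0.1793  0.0344 -0.0086] spin 62.6 j6 0.39 tcp [0.4516 0.1158 0.1935] tilt [ 0.01  -0.009]
```

View pics/w3.png

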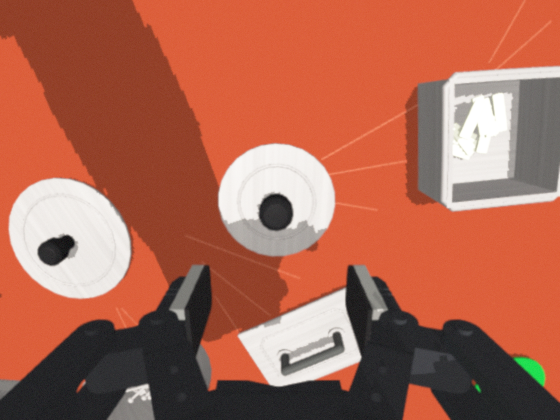

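The small lid lies flat on its pot: centre at (277,200), within 1 mm, slope about 0.1°. Next is the oblong lid.

```bash

python3 -m inch '[[[-0.01,0.002,0],7],[[-0.035,0.007,0],14],[[-0.07,0.014,0],21],[[-0.105,0.021,0],28],[[-0.13,0.026,0],35]]'
python3 -m inch '[[[0,0,0],7],[[0,0,0],14],[[0,0,0],21],[[0,0,0],27.5],[[0,0,0],27.5]]'
python3 -c "
from m import *
go(.633,.094,.15,9.7)"
```

```text
clock: 6.67
tcp_pos: [0.5853, 0.1005, 0.1901]
orientation: [-0.004, 0.447, 0.895, -0.006]
wrist_force: [-0.5, 0.6, 0.1]
finger_gap: 0.06
clock: 7.08
tcp_pos: [0.5845, 0.1004, 0.188]
orientation: [-0.004, 0.648, 0.762, -0.008]
wrist_force: [-0.3, -0.1, -0.0]
finger_gap: 0.0599
shift [-0.014   0.0474  0.0373] spin -0.5 j6 1.45 tcp [0.5845 0.1004 0.188 ] tilt [-0.004 -0.017]
```

```bash

python3 -m inch '[[[-0.004,0.015,0.01],0],[[-0.010,0.035,0.025],-0.5],[[-0.014,0.0475,0.037],-0.5],[[-0.014,0.0475,0.037],-0.5],[[-0.014,0.0475,0.037],-0.5]]'
cat >> m.py <<'E'
def handle(W,xy,lo=.030,hi=.056,r=.05):
    k=W[(np.hypot(W[...,0]-xy[0],W[...,1]-xy[1])<r)&(W[...,2]>lo)&(W[...,2]<hi)]
    c,d,a=cv2.minAreaRect((k[:,:2]*1000).astype(np.float32)); return np.round(c,1),np.round(d,1),round(a,1)
E
python3 -c "
from m import *
c=cam('wrist');save('w4.png',c['image']);W=cloud(c)
print(meas(W,'Lob',(.633,.094),lo=.0075,r=.083),handle(W,(.633,.094)))
go(.633,.094,.018,9.7)"
```

```text
clock: 7.5
tcp_pos: [0.632, 0.0938, 0.1481]
orientation: [-0.006, 0.644, 0.765, -0.009]
wrist_force: [-0.8, 0.4, 1.5]
finger_gap: 0.0598
(array([635.6,  92.8]), array([ 96.1, 136.5]), 9.2, np.float64(0.0097), 16859) (array([636. ,  93.3]), array([ 9.9, 73.1]), 9.1)
shift [0.0002 0.0035 0.1313] spin 0.1 j6 1.42 tcp [0.6321 0.094  0.1493] tilt [-0.003 -0.02 ]
```

```bash

python3 -m inch '[[[-0.0005,0.005,0.03],0.3],[[-0.0005,0.005,0.07],0.3],[[-0.0005,0.005,0.105],0.3],[[-0.0005,0.005,0.125],0.3],[[-0.0005,0.005,0.130],0.3]]'
python3 -m inch '[[[0,0,0.001],0],[[0,0,0],0],[[0,0,0],0],[[0,0,0],0],[[0,0,0],0]]' 1 50
python3 -m inch '[[[0,0,-0.02],0],[[0,0,-0.055],0],[[0,0,-0.095],0],[[0,0,-0.12],0],[[0,0,-0.13],0]]'
python3 -m inch '[[[0,0,0],0],[[0,0,0],0],[[0,0,0],0]]'
python3 -c "
from m import *
c=cam('wrist');save('w4.png',c['image']);W=cloud(c)
x,y,z=c['s']['tcp_pos'];O['Lh']=(0,0,'r',z-.018+.011)
print(meas(W,'Lh',(x,y),lo=z-.018+.000,r=.09))
go(.632,-.312,.16,-14.8)"
```

```text
clock: 7.97
tcp_pos: [0.6307, 0.0937, 0.0157]
orientation: [-0.008, 0.645, 0.764, -0.011]
wrist_force: [-1.4, -0.2, -1.3]
finger_gap: 0.0597
clock: 8.38
tcp_pos: [0.6327, 0.0939, 0.018]
orientation: [-0.006, 0.645, 0.764, -0.009]
wrist_force: [0.6, 0.5, 4.4]
finger_gap: 0.0084
clock: 8.8
tcp_pos: [0.6381, 0.0948, 0.1538]
orientation: [-0.003, 0.645, 0.764, -0.006]
wrist_force: [0.5, 0.3, -1.0]
finger_gap: 0.0082
clock: 9.05
tcp_pos: [0.6372, 0.0947, 0.1521]
orientation: [-0.004, 0.645, 0.764, -0.007]
wrist_force: [-0.2, -0.1, -2.7]
finger_gap: 0.0081
(array([634.2, 113.3]), array([96.5, 95.6]), 9.8, np.float64(0.1437), 33249)
shift [-0.4002 -0.0729 -0.006 ] spin 24.4 j6 1.43 tcp [0.6367 0.0947 0.1515] tilt [-0.003 -0.017]
```

View pics/w4.png

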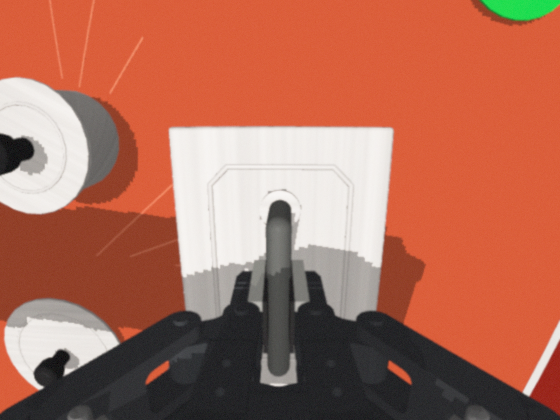

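Oblong lid held at the centre of its bow (280,280), plate square with the jaws. Carrying it over.

```bash

python3 -m inch '[[[-0.015,-0.003,0],0],[[-0.045,-0.008,0],0],[[-0.085,-0.015,0],0],[[-0.125,-0.023,0],0],[[-0.165,-0.030,0],0]]'
python3 -m inch '[[[-0.04,-0.007,0],5],[[-0.08,-0.014,0],10],[[-0.12,-0.021,0],15],[[-0.15,-0.027,0],20],[[-0.165,-0.030,0],24]]'
python3 -m inch '[[[0,0,0],0]]'
python3 -c "
from m import *
go(.6323,-.311,.155,-14.8)"
```

```text
clock: 9.52
tcp_pos: [0.6332, -0.0747, 0.1503]
orientation: [-0.006, 0.645, 0.764, -0.009]
wrist_force: [0.6, -0.0, -1.4]
finger_gap: 0.0078
clock: 9.93
tcp_pos: [0.6295, -0.2474, 0.1488]
orientation: [-0.005, 0.792, 0.61, -0.011]
wrist_force: [-0.2, 0.5, -1.3]
finger_gap: 0.0081
clock: 10.02
tcp_pos: [0.6281, -0.2516, 0.1467]
orientation: [-0.006, 0.794, 0.607, -0.012]
wrist_force: [0.7, 0.2, -1.1]
finger_gap: 0.0081
shift [-0.0563  0.0195 -0.0081] spin -0.4 j6 1.34 tcp [ 0.6281 -0.2516  0.1467] tilt [-0.012 -0.023]
```

```bash

python3 -m inch '[[[-0.02,0.007,0],0],[[-0.045,0.015,0],0],[[-0.056,0.0195,-0.005],0],[[-0.056,0.0195,-0.005],-0.4],[[-0.056,0.0195,-0.005],-0.4]]'
python3 -m inch '[[[0,0,0],0],[[0,0,0],0]]'
python3 -c "
from m import *
go(.6323,-.311,.061,-14.8)
for n in ('side','wrist','top'):
  c=cam(n);W=cloud(c);x,y,z=c['s']['tcp_pos'];O['Lh']=(0,0,'r',z-.018+.011)
  print(meas(W,'Lh',(x,y),lo=z-.018+.002,r=.09))
  if n=='side':save('s2.png',c['image'])
"
```

```text
clock: 10.43
tcp_pos: [0.6316, -0.3103, 0.1504]
orientation: [-0.007, 0.792, 0.611, -0.012]
wrist_force: [-0.1, 0.7, -1.4]
finger_gap: 0.0076
clock: 10.6
tcp_pos: [0.6312, -0.3084, 0.1494]
orientation: [-0.008, 0.791, 0.611, -0.012]
wrist_force: [-0.4, -0.6, -2.1]
finger_gap: 0.0081
shift [-0.0014  0.0042  0.0883] spin 0.2 j6 1.26 tcp [ 0.6312 -0.3084  0.1494] tilt [-0.009 -0.028]
(array([ 630. , -310.1]), array([137.8,  97.2]), 75.3, np.float64(0.1438), 1477)
(array([ 636.3, -290.6]), array([95.7, 96.6]), 75.5, np.float64(0.141), 33258)
(array([ 640.7, -268.8]), array([56.4, 97.1]), 74.7, np.float64(0.1438), 475)
```

View pics/s2.png

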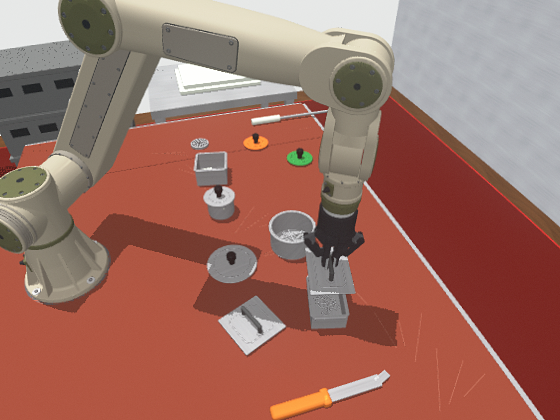

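The side view has the oblong lid straight above its pot, plate at (330,272). The small lid sits well on its pot at (219,200). Lowering now.

```bash

python3 -m inch '[[[-0.001,0.0045,0.02],0],[[-0.001,0.0045,0.045],0],[[-0.001,0.0045,0.065],0],[[-0.001,0.0045,0.074],0],[[-0.001,0.0045,0.074],0]]'
python3 -m inch '[[[0,0,0],0],[[0,0,0],0]]'
python3 -c "
from m import *
go(.6323,-.311,.061,-14.8)
for n in ('side','wrist'):
  c=cam(n);W=cloud(c);x,y,z=c['s']['tcp_pos'];O['Lh']=(0,0,'r',z-.018+.011)
  print(meas(W,'Lh',(x,y),lo=z-.018+.004,r=.09))
"
```

```text
clock: 11.17
tcp_pos: [0.632, -0.3097, 0.0732]
orientation: [-0.01, 0.791, 0.611, -0.013]
wrist_force: [-0.1, 0.1, -0.8]
finger_gap: 0.0081
clock: 11.33
tcp_pos: [0.6325, -0.3097, 0.0743]
orientation: [-0.009, 0.791, 0.612, -0.013]
wrist_force: [0.5, -0.2, -1.4]
finger_gap: 0.0081
shift [-0.0012  0.0005  0.0133] spin 0.2 j6 1.26 tcp [ 0.6325 -0.3097  0.0743] tilt [-0.009 -0.03 ]
(array([ 631.1, -310.7]), array([140.2,  96.5]), 75.6, np.float64(0.0683), 1335)
(array([ 637.7, -292.2]), array([95.8, 96.4]), 75.6, np.float64(0.066), 33273)
```

```bash

python3 -m inch '[[[-0.0012,0.0003,0.004],0],[[-0.0012,0.0003,0.008],0],[[-0.0012,0.0003,0.0115],0],[[-0.0012,0.0003,0.0125],0],[[-0.0012,0.0003,0.0125],0]]'
python3 -m inch '[[[0,0,0.001],0],[[0,0,0.002],0],[[0,0,0.002],0]]'
```

```text
clock: 11.85
tcp_pos: [0.632, -0.3112, 0.0616]
orientation: [-0.009, 0.791, 0.612, -0.013]
wrist_force: [-0.5, 0.0, -2.1]
finger_gap: 0.0082
clock: 12.1
tcp_pos: [0.6322, -0.3114, 0.0611]
orientation: [-0.009, 0.791, 0.612, -0.013]
wrist_force: [-1.5, 1.2, 4.5]
finger_gap: 0.008
```

```bash

python3 -m inch '[[[0,0,0.001],0],[[0,0,0.0015],0]]'
python3 -m inch '[[[0,0,0],0],[[0,0,0],0],[[0,0,0],0],[[0,0,0],0]]' 0.3
python3 -m inch '[[[0,0,-0.02],0],[[0,0,-0.055],0],[[0,0,-0.09],0],[[0,0,-0.12],0],[[0,0,-0.12],0]]'
python3 -m inch '[[[0,0,0],0],[[0,0,0],0]]'
python3 -c "
from m import *
c=cam('wrist');W=cloud(c);save('w5.png',c['image']);O['Lh']=(0,0,'r',.054)
print(meas(W,'Lh',(.632,-.312),lo=.047,r=.09))
k=W[(np.hypot(W[...,0]-.632,W[...,1]+.312)<.046)&(W[...,2]>.045)&(W[...,2]<.062)]
print(np.linalg.lstsq(np.c_[k[:,:2],np.ones(len(k))],k[:,2],rcond=None)[0])
go(.440,-.1125,.16)
"
```

```text
clock: 12.27
tcp_pos: [0.6322, -0.3114, 0.061]
orientation: [-0.008, 0.791, 0.612, -0.012]
wrist_force: [-3.9, 1.9, 9.2]
finger_gap: 0.008
clock: 12.6
tcp_pos: [0.6323, -0.3114, 0.0608]
orientation: [-0.008, 0.791, 0.612, -0.012]
wrist_force: [0.5, 0.7, 0.8]
finger_gap: 0.0563
clock: 13.02
tcp_pos: [0.6388, -0.3129, 0.1886]
orientation: [-0.003, 0.791, 0.612, -0.01]
wrist_force: [0.8, -0.4, 0.7]
finger_gap: 0.0599
clock: 13.18
tcp_pos: [0.6395, -0.3133, 0.1897]
orientation: [-0.002, 0.791, 0.612, -0.01]
wrist_force: [-0.2, -0.5, 1.0]
finger_gap: 0.0595
(array([ 632.2, -313.2]), array([136.9,  96.4]), 75.7, np.float64(0.0527), 17162)
[0.00055568 0.00098058 0.05273472]
shift [ 0.1443 -0.2425  0.0306] spin 0 j6 1.26 tcp [ 0.6389 -0.3129  0.1884] tilt [-0.013 -0.017]
```

View pics/w5.png

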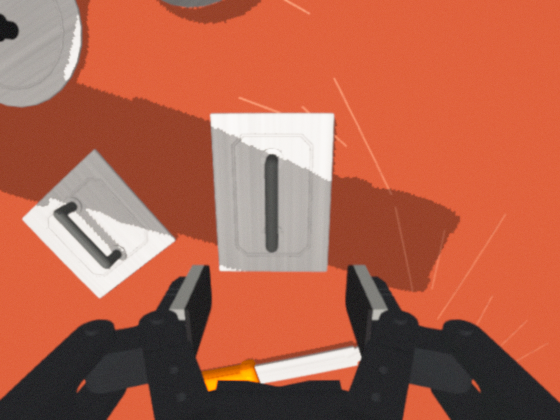

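Oblong lid flat, centred at (272,192) and covering the pot. Next is the large round lid.

```bash

python3 -m inch '[[[0.010,-0.017,0],0],[[0.027,-0.046,0],0],[[0.047,-0.080,0],0],[[0.067,-0.114,0],0],[[0.087,-0.147,0.01],0]]'
python3 -m inch '[[[0.018,-0.032,0.005],0],[[0.036,-0.064,0.01],0],[[0.050,-0.085,0.015],0],[[0.057,-0.095,0.02],0],[[0.057,-0.095,0.02],0]]'
python3 -m inch '[[[0,0,0],0],[[0,0,0],0]]'
python3 -c "
from m import *
c=cam('wrist');W=cloud(c)
print(meas(W,'Lrl',(.44,-.1125),lo=.0075,r=.083),handle(W,(.44,-.1125)))
go(.440,-.1125,.018)"
```

```text
clock: 13.65
tcp_pos: [0.5168, -0.1907, 0.1792]
orientation: [-0.003, 0.791, 0.611, -0.01]
wrist_force: [0.6, 0.4, 0.9]
finger_gap: 0.0598
clock: 14.07
tcp_pos: [0.4348, -0.1088, 0.1579]
orientation: [-0.006, 0.791, 0.612, -0.012]
wrist_force: [0.0, 0.1, -0.9]
finger_gap: 0.0599
clock: 14.23
tcp_pos: [0.4345, -0.1088, 0.1572]
orientation: [-0.006, 0.791, 0.612, -0.012]
wrist_force: [-0.0, -0.7, 0.5]
finger_gap: 0.0601
(array([ 440.5, -114.1]), np.float64(135.2), np.float64(0.0097), 17916) (array([ 440.9, -114.2]), array([25.3, 25.4]), 8.1)
shift [-0.0002  0.0088  0.1394] spin 0 j6 1.41 tcp [ 0.4351 -0.1093  0.1575] tilt [-0.012 -0.024]
```

```bash

python3 -m inch '[[[-0.001,0.009,0.03],0],[[-0.001,0.009,0.07],0],[[-0.001,0.009,0.105],0],[[-0.001,0.009,0.130],0],[[-0.001,0.009,0.138],0]]'
python3 -m inch '[[[0,0,0.001],0],[[0,0,0],0],[[0,0,0],0],[[0,0,0],0],[[0,0,0],0]]' 1 50
python3 -m inch '[[[0,0,-0.02],0],[[0,0,-0.055],0],[[0,0,-0.095],0],[[0,0,-0.13],0],[[0,0,-0.145],0]]'
python3 -m inch '[[[0,0,0],0],[[0,0,0],0],[[0,0,0],0]]'
python3 -c "
from m import *
for n in ('wrist','side','top'):
  c=cam(n);W=cloud(c);x,y,z=c['s']['tcp_pos'];O['Lh']=(0,0,'c',z-.018+.011)
  print(meas(W,'Lh',(x,y),lo=z-.018+.003,r=.08))
go(.619,-.0865,.18)"
```

```text
clock: 14.7
tcp_pos: [0.4378, -0.1129, 0.0155]
orientation: [-0.008, 0.791, 0.612, -0.013]
wrist_force: [-0.3, -0.2, 0.2]
finger_gap: 0.0596
clock: 15.12
tcp_pos: [0.4391, -0.1135, 0.0169]
orientation: [-0.007, 0.791, 0.612, -0.013]
wrist_force: [1.0, -0.7, 0.9]
finger_gap: 0.0239
clock: 15.53
tcp_pos: [0.4458, -0.1138, 0.1675]
orientation: [-0.004, 0.791, 0.612, -0.011]
wrist_force: [1.7, -1.1, -1.2]
finger_gap: 0.0241
clock: 15.78
tcp_pos: [0.4453, -0.1136, 0.167]
orientation: [-0.004, 0.791, 0.612, -0.011]
wrist_force: [-0.6, -0.4, -2.1]
finger_gap: 0.0241
(array([ 446.1, -112.2]), np.float64(133.2), np.float64(0.1597), 39395)
(array([ 443.6, -114.3]), np.float64(133.6), np.float64(0.1623), 1266)
(array([450.8, -93.8]), np.float64(99.0), np.float64(0.161), 231)
shift [ 0.0696  0.1618 -0.0187] spin 0 j6 1.41 tcp [ 0.4445 -0.1133  0.1657] tilt [-0.012 -0.022]
```

```bash

python3 -m inch '[[[0.010,0.022,0],0],[[0.024,0.055,-0.005],0],[[0.040,0.092,-0.007],0],[[0.055,0.128,-0.009],0],[[0.065,0.150,-0.010],0]]'
python3 -m inch '[[[0.003,0.008,0],0],[[0.003,0.008,0],0],[[0.003,0.008,0],0]]'
python3 -c "
from m import *
for n in ('wrist','side'):
  c=cam(n);W=cloud(c);x,y,z=c['s']['tcp_pos'];O['Lh']=(0,0,'c',z-.018+.011)
  print(meas(W,'Lh',(x,y),lo=z-.018+.003,r=.08))
go(.619,-.0865,.0849)"
```

```text
clock: 16.35
tcp_pos: [0.609, -0.0875, 0.1696]
orientation: [-0.005, 0.791, 0.612, -0.012]
wrist_force: [-0.2, -0.5, -2.2]
finger_gap: 0.0242
clock: 16.6
tcp_pos: [0.6166, -0.0862, 0.1669]
orientation: [-0.007, 0.791, 0.612, -0.013]
wrist_force: [-0.2, 0.6, -2.3]
finger_gap: 0.0242
(array([617.2, -84.8]), np.float64(133.4), np.float64(0.1596), 39385)
(array([614.5, -86.5]), np.float64(134.2), np.float64(0.1637), 1100)
shift [0.0017 0.0051 0.0832] spin 0 j6 1.56 tcp [ 0.616  -0.0865  0.1682] tilt [-0.012 -0.026]
```

```bash

python3 -m inch '[[[0.001,0.0053,0.02],0],[[0.001,0.0053,0.045],0],[[0.001,0.0053,0.063],0],[[0.001,0.0053,0.070],0],[[0.001,0.0053,0.070],0]]'
python3 -m inch '[[[0,0,0],0],[[0,0,0],0]]'
python3 -c "
from m import *
for n in ('wrist','side'):
  c=cam(n);W=cloud(c);x,y,z=c['s']['tcp_pos'];O['Lh']=(0,0,'c',z-.018+.011)
  print(meas(W,'Lh',(x,y),lo=z-.018+.003,r=.08))
go(.619,-.0865,.0849)"
```

```text
clock: 17.12
tcp_pos: [0.6168, -0.087, 0.0962]
orientation: [-0.009, 0.791, 0.611, -0.014]
wrist_force: [-0.1, -0.1, -2.3]
finger_gap: 0.0237
clock: 17.28
tcp_pos: [0.6169, -0.0873, 0.0975]
orientation: [-0.008, 0.791, 0.611, -0.014]
wrist_force: [0.4, 0.6, -2.8]
finger_gap: 0.0239
(array([618.2, -84.2]), np.float64(130.4), np.float64(0.0902), 39391)
(array([615.3, -87.9]), np.float64(134.0), np.float64(0.0937), 1047)
shift [0.0013 0.0015 0.0128] spin 0 j6 1.56 tcp [ 0.6176 -0.0873  0.0977] tilt [-0.012 -0.028]
```

```bash

python3 -m inch '[[[0.0005,0.0025,0.004],0],[[0.0005,0.0025,0.008],0],[[0.0005,0.0025,0.0105],0],[[0.0005,0.0025,0.0115],0],[[0.0005,0.0025,0.0115],0]]'
python3 -m inch '[[[0,0,0.001],0],[[0,0,0.002],0],[[0,0,0.002],0]]'
```

```text
clock: 17.8
tcp_pos: [0.6194, -0.0874, 0.0855]
orientation: [-0.008, 0.791, 0.611, -0.014]
wrist_force: [-0.6, 0.2, -2.5]
finger_gap: 0.0242
clock: 18.05
tcp_pos: [0.6195, -0.0874, 0.0849]
orientation: [-0.008, 0.791, 0.611, -0.013]
wrist_force: [-2.2, 0.6, 5.5]
finger_gap: 0.0245
```

Contact felt. I press slightly more, then release.

```bash

python3 -m inch '[[[0,0,0.001],0],[[0,0,0.0015],0]]'
python3 -m inch '[[[0,0,0],0],[[0,0,0],0],[[0,0,0],0],[[0,0,0],0]]' 0.3
python3 -m inch '[[[0,0,-0.02],0],[[0,0,-0.055],0],[[0,0,-0.09],0],[[0,0,-0.11],0],[[0,0,-0.11],0]]'
python3 -m inch '[[[0,0,0],0],[[0,0,0],0]]'
python3 -c "
from m import *
c=cam('wrist');W=cloud(c);save('w6.png',c['image']);O['Lh']=(0,0,'c',.079)
print(meas(W,'Lh',(.619,-.087),lo=.07,r=.08))
k=W[(np.hypot(W[...,0]-.619,W[...,1]+.087)<.06)&(W[...,2]>.065)&(W[...,2]<.09)]
print(np.linalg.lstsq(np.c_[k[:,:2],np.ones(len(k))],k[:,2],rcond=None)[0])
go(.445,-.311,.16,22.3)
"
```

```text
clock: 18.22
tcp_pos: [0.6196, -0.0874, 0.0849]
orientation: [-0.007, 0.791, 0.612, -0.013]
wrist_force: [-4.5, 1.6, 10.3]
finger_gap: 0.0238
clock: 18.55
tcp_pos: [0.6196, -0.0874, 0.0847]
orientation: [-0.007, 0.791, 0.612, -0.013]
wrist_force: [-0.3, -0.0, -0.4]
finger_gap: 0.0597
clock: 18.97
tcp_pos: [0.6258, -0.0876, 0.2003]
orientation: [-0.003, 0.791, 0.612, -0.01]
wrist_force: [1.0, 0.2, 0.1]
finger_gap: 0.0599
clock: 19.13
tcp_pos: [0.6261, -0.0877, 0.2004]
orientation: [-0.003, 0.791, 0.612, -0.01]
wrist_force: [-0.1, 0.4, -0.5]
finger_gap: 0.06
(array([619.6, -87.5]), np.float64(135.4), np.float64(0.0777), 21109)
[-8.34605601e-05 -1.17921396e-03  7.76949339e-02]
shift [-0.2612 -0.1176  0.0449] spin -36.9 j6 1.57 tcp [ 0.6255 -0.0876  0.1995] tilt [-0.012 -0.019]
```

View pics/w6.png

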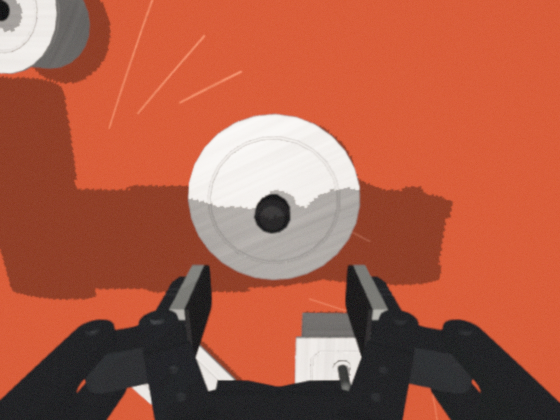

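Large lid flat and centred at (274,197). Now the square lid.

```bash

python3 -m inch '[[[-0.018,-0.008,0],-5],[[-0.050,-0.023,0],-11],[[-0.085,-0.038,0],-18],[[-0.122,-0.055,0],-25],[[-0.158,-0.071,0],-32]]'
python3 -m inch '[[[0,0,0],0]]'
python3 -c "
from m import *
go(.445,-.311,.16,22.3)
"
```

```text
clock: 19.6
tcp_pos: [0.5167, -0.2209, 0.2008]
orientation: [-0.008, 0.593, 0.805, -0.009]
wrist_force: [-0.3, -0.4, -0.5]
finger_gap: 0.0601
clock: 19.68
tcp_pos: [0.5127, -0.2249, 0.1996]
orientation: [-0.009, 0.593, 0.805, -0.011]
wrist_force: [-0.7, 0.2, 0.7]
finger_gap: 0.0598
shift [-0.0623 -0.089   0.042 ] spin -5.1 j6 0.72 tcp [ 0.5127 -0.2249  0.1996] tilt [ 0.002 -0.028]
```

```bash

python3 -m inch '[[[-0.018,-0.026,0.01],-3],[[-0.040,-0.058,0.025],-5],[[-0.056,-0.080,0.035],-5],[[-0.0625,-0.089,0.04],-5],[[-0.0625,-0.089,0.04],-5]]'
python3 -m inch '[[[0,0,0],0],[[0,0,0],0]]'
python3 -c "
from m import *
c=cam('wrist');W=cloud(c)
print(meas(W,'Lsq',(.445,-.311),lo=.0075,r=.083),handle(W,(.445,-.311)))
go(.445,-.311,.018,22.3)"
```

```text
clock: 20.1
tcp_pos: [0.4428, -0.3118, 0.1594]
orientation: [-0.012, 0.559, 0.829, -0.01]
wrist_force: [-0.0, 0.1, -0.9]
finger_gap: 0.0599
clock: 20.27
tcp_pos: [0.4429, -0.3109, 0.1588]
orientation: [-0.013, 0.559, 0.829, -0.01]
wrist_force: [-0.3, 1.3, 0.1]
finger_gap: 0.0596
(array([ 445.9, -312. ]), array([116., 116.]), 22.7, np.float64(0.0097), 16210) (array([ 446.3, -311.8]), array([ 9.8, 73.3]), 22.4)
shift [-0.0022  0.0057  0.1411] spin -0.2 j6 0.44 tcp [ 0.4433 -0.3108  0.1592] tilt [ 0.01 -0.03]
```

```bash

python3 -m inch '[[[-0.003,0.006,0.03],0],[[-0.003,0.006,0.07],0],[[-0.003,0.006,0.105],0],[[-0.003,0.006,0.130],0],[[-0.003,0.006,0.139],0]]'
python3 -m inch '[[[0,0,0.001],0],[[0,0,0],0],[[0,0,0],0],[[0,0,0],0],[[0,0,0],0]]' 1 50
python3 -m inch '[[[0,0,-0.02],0],[[0,0,-0.055],0],[[0,0,-0.095],0],[[0,0,-0.135],0],[[0,0,-0.165],0]]'
python3 -m inch '[[[0,0,-0.015],0],[[0,0,-0.015],0],[[0,0,-0.015],0]]'
python3 -c "
from m import *
for n in ('wrist','side'):
  c=cam(n);W=cloud(c);x,y,z=c['s']['tcp_pos'];O['Lh']=(0,0,'r',z-.018+.011)
  print(meas(W,'Lh',(x,y),lo=z-.018+.002,r=.085))
go(.4577,.307,.19,-10.5)"
```

```text
clock: 20.73
tcp_pos: [0.4444, -0.3086, 0.0165]
orientation: [-0.015, 0.558, 0.83, -0.009]
wrist_force: [0.1, 0.8, -0.1]
finger_gap: 0.0599
clock: 21.15
tcp_pos: [0.446, -0.3097, 0.0186]
orientation: [-0.013, 0.558, 0.83, -0.009]
wrist_force: [-0.3, 1.0, 4.3]
finger_gap: 0.0081
clock: 21.57
tcp_pos: [0.4519, -0.3101, 0.1878]
orientation: [-0.011, 0.558, 0.83, -0.01]
wrist_force: [0.4, -1.4, -1.8]
finger_gap: 0.0082
clock: 21.82
tcp_pos: [0.453, -0.3107, 0.2043]
orientation: [-0.009, 0.558, 0.83, -0.01]
wrist_force: [0.2, 0.4, -2.1]
finger_gap: 0.0081
(array([ 447.7, -298. ]), array([116.2,  84.1]), 22.4, np.float64(0.1952), 34134)
(array([ 452.6, -312.2]), array([116.7, 116.3]), 21.7, np.float64(0.1966), 1936)
shift [0.5687 0.2384 0.0101] spin 32.7 j6 0.45 tcp [ 0.4516 -0.3096  0.2015] tilt [ 0.01  -0.029]
```

```bash

python3 -m inch '[[[0.018,0.008,0],0],[[0.050,0.021,0],0],[[0.085,0.036,0],0],[[0.121,0.051,0],0],[[0.158,0.066,0],0]]'
python3 -m inch '[[[0.037,0.015,0],0],[[0.074,0.031,0],0],[[0.110,0.046,0],0],[[0.147,0.062,0],0],[[0.184,0.077,0],0]]'
python3 -m inch '[[[0.02,0.008,0],5],[[0.04,0.016,0],10],[[0.05,0.02,0],17],[[0.055,0.022,0],24],[[0.055,0.022,0],31]]'
python3 -m inch '[[[0,0,0],0]]'
python3 -c "
from m import *
go(.458,.309,.18,-10.5)"
```

```text
clock: 22.33
tcp_pos: [0.4516, -0.1365, 0.1989]
orientation: [-0.014, 0.559, 0.829, -0.01]
wrist_force: [0.9, 0.5, -1.5]
finger_gap: 0.0081
clock: 22.75
tcp_pos: [0.4523, 0.0648, 0.1968]
orientation: [-0.016, 0.559, 0.829, -0.011]
wrist_force: [1.3, -0.7, -1.7]
finger_gap: 0.0082
clock: 23.17
tcp_pos: [0.4504, 0.1253, 0.1947]
orientation: [-0.014, 0.761, 0.648, -0.016]
wrist_force: [0.1, -0.9, -1.9]
finger_gap: 0.0081
clock: 23.25
tcp_pos: [0.4493, 0.1256, 0.193]
orientation: [-0.014, 0.762, 0.647, -0.017]
wrist_force: [0.0, 0.4, -2.4]
finger_gap: 0.0081
shift [ 0.1825 -0.0204  0.0125] spin 1.2 j6 1.83 tcp [0.4493 0.1256 0.193 ] tilt [-0.008 -0.044]
```

```bash

python3 -m inch '[[[0.018,-0.002,0],1],[[0.050,-0.005,0],1],[[0.085,-0.009,0],1],[[0.121,-0.013,0],1],[[0.150,-0.016,0],1]]'
python3 -m inch '[[[0.025,-0.003,0],0],[[0.033,-0.004,0],0],[[0.033,-0.004,0],0],[[0.033,-0.004,0],0]]'
python3 -m inch '[[[0,0,-0.015],0],[[0,0,-0.04],0]]'
python3 -m inch '[[[0,0,-0.02],0],[[0,0,-0.04],0]]'
python3 -m inch '[[[0,0,0],0],[[0,0,0],0],[[0,0,0],0]]'
python3 -c "
from m import *
go(.458,.309,.10,-10.5)"
```

```text
clock: 23.67
tcp_pos: [0.4568, 0.2777, 0.1908]
orientation: [-0.015, 0.766, 0.642, -0.019]
wrist_force: [0.1, -1.2, -1.9]
finger_gap: 0.0084
clock: 24.0
tcp_pos: [0.4579, 0.3103, 0.1893]
orientation: [-0.015, 0.766, 0.643, -0.02]
wrist_force: [-0.3, 0.0, -2.7]
finger_gap: 0.0082
clock: 24.17
tcp_pos: [0.4578, 0.3077, 0.2262]
orientation: [-0.016, 0.766, 0.643, -0.024]
wrist_force: [0.8, 0.4, -2.2]
finger_gap: 0.0081
clock: 24.33
tcp_pos: [0.4596, 0.3058, 0.2663]
orientation: [-0.016, 0.766, 0.642, -0.025]
wrist_force: [0.2, -0.5, -1.3]
finger_gap: 0.0077
clock: 24.58
tcp_pos: [0.4594, 0.3045, 0.2652]
orientation: [-0.016, 0.766, 0.642, -0.026]
wrist_force: [-0.2, -0.3, -1.7]
finger_gap: 0.0084
shift [0.0074 0.0074 0.1649] spin 0.3 j6 2.18 tcp [0.4594 0.3045 0.2652] tilt [-0.02  -0.058]
```

```bash

python3 -m inch '[[[0.007,0.003,0.015],0],[[0.007,0.003,0.04],0]]'
python3 -m inch '[[[0,0,0.0],0],[[0,0,0.0],0]]'
python3 -m inch '[[[0,0,-0.02],0],[[0,0,-0.055],0],[[0,0,-0.095],0],[[0,0,-0.12],0],[[0,0,-0.12],0]]'
python3 -m inch '[[[0,0,0],0],[[0,0,0],0]]'
python3 -m inch '[[[0,0,0.02],0],[[0,0,0.055],0],[[0,0,0.055],0],[[0,0,0.055],0],[[0,0,0.055],0]]'
python3 -c "
from m import *
go(.458,.309,.10,-10.5)"
```

```text
clock: 24.75
tcp_pos: [0.4626, 0.3108, 0.2251]
orientation: [-0.016, 0.767, 0.642, -0.024]
wrist_force: [0.3, 0.4, -2.5]
finger_gap: 0.0082
clock: 24.92
tcp_pos: [0.4609, 0.3097, 0.2227]
orientation: [-0.016, 0.767, 0.641, -0.027]
wrist_force: [0.5, -0.7, -2.2]
finger_gap: 0.0081
clock: 25.33
tcp_pos: [0.4703, 0.3115, 0.3497]
orientation: [-0.015, 0.767, 0.642, -0.022]
wrist_force: [0.4, -0.7, -2.5]
finger_gap: 0.0083
clock: 25.5
tcp_pos: [0.4706, 0.3115, 0.3508]
orientation: [-0.015, 0.767, 0.642, -0.021]
wrist_force: [0.6, -1.0, -1.0]
finger_gap: 0.0082
clock: 25.92
tcp_pos: [0.4682, 0.3114, 0.2969]
orientation: [-0.014, 0.767, 0.642, -0.02]
wrist_force: [0.2, 0.4, -1.8]
finger_gap: 0.0077
shift [-1.600e-03 -1.000e-04  1.971e-01] spin 0.3 j6 2.18 tcp [0.4682 0.3114 0.2969] tilt [-0.013 -0.048]
```

```bash

U='up'; 
python3 -m inch '[[[0,0,-0.02],0],[[0,0,-0.055],0],[[0,0,-0.095],0],[[0,0,-0.11],0],[[0,0,-0.11],0]]'
python3 -m inch '[[[0,0,0.03],0],[[0,0,0.07],0],[[0,0,0.11],0],[[0,0,0.11],0],[[0,0,0.11],0]]'
python3 -m inch '[[[0,0,-0.02],0],[[0,0,-0.055],0],[[0,0,-0.095],0],[[0,0,-0.11],0],[[0,0,-0.11],0]]'
python3 -m inch '[[[0,0,0.03],0],[[0,0,0.07],0],[[0,0,0.10],0],[[0,0,0.10],0],[[0,0,0.10],0]]'
python3 -c "
from m import *
go(.458,.309,.10,-10.5)"
```

```text
clock: 26.33
tcp_pos: [0.4757, 0.3127, 0.4141]
orientation: [-0.013, 0.767, 0.642, -0.014]
wrist_force: [0.3, -0.3, -0.9]
finger_gap: 0.0081
clock: 26.75
tcp_pos: [0.4697, 0.312, 0.3023]
orientation: [-0.014, 0.767, 0.642, -0.017]
wrist_force: [0.8, 0.0, -0.6]
finger_gap: 0.0081
clock: 27.17
tcp_pos: [0.4774, 0.3134, 0.4221]
orientation: [-0.011, 0.767, 0.642, -0.008]
wrist_force: [0.1, -0.3, -0.9]
finger_gap: 0.0082
clock: 27.58
tcp_pos: [0.4748, 0.3141, 0.323]
orientation: [-0.011, 0.767, 0.642, -0.008]
wrist_force: [-0.1, -0.5, -0.5]
finger_gap: 0.0078
shift [-0.0083 -0.0095  0.2234] spin 0.4 j6 2.18 tcp [0.4748 0.3141 0.323 ] tilt [ 0.001 -0.028]
```

Tilt is falling: this works. I do two more cycles, then descend.

```bash

python3 -m inch '[[[0,0,-0.02],0],[[0,0,-0.055],0],[[0,0,-0.095],0],[[0,0,-0.11],0],[[0,0,-0.11],0]]'
python3 -m inch '[[[0,0,0.03],0],[[0,0,0.07],0],[[0,0,0.11],0],[[0,0,0.11],0],[[0,0,0.11],0]]'
python3 -m inch '[[[0,0,-0.02],0],[[0,0,-0.055],0],[[0,0,-0.095],0],[[0,0,-0.11],0],[[0,0,-0.11],0]]'
python3 -m inch '[[[0,0,0.03],0],[[0,0,0.07],0],[[0,0,0.11],0],[[0,0,0.13],0],[[0,0,0.13],0]]'
python3 -c "
from m import *
go(.458,.309,.155,-10.5)"
```

```text
clock: 28.0
tcp_pos: [0.4798, 0.3142, 0.4421]
orientation: [-0.009, 0.767, 0.642, -0.001]
wrist_force: [-0.6, -1.0, -2.1]
finger_gap: 0.0079
clock: 28.42
tcp_pos: [0.477, 0.315, 0.3309]
orientation: [-0.01, 0.767, 0.642, -0.003]
wrist_force: [0.2, 0.3, 0.3]
finger_gap: 0.008
clock: 28.83
tcp_pos: [0.4815, 0.3148, 0.4515]
orientation: [-0.007, 0.767, 0.642, 0.006]
wrist_force: [0.2, 0.2, -2.0]
finger_gap: 0.0081
clock: 29.25
tcp_pos: [0.4812, 0.3172, 0.3191]
orientation: [-0.008, 0.767, 0.642, 0.005]
wrist_force: [-0.5, 0.1, -2.2]
finger_gap: 0.008
shift [-0.0149 -0.0206  0.164 ] spin 0.4 j6 2.18 tcp [0.4812 0.3172 0.3191] tilt [ 0.017 -0.005]
```

```bash

python3 -m inch '[[[-0.005,-0.006,0.03],0],[[-0.01,-0.014,0.07],0.4],[[-0.015,-0.0205,0.11],0.4],[[-0.015,-0.0205,0.145],0.4],[[-0.015,-0.0205,0.160],0.4]]'
python3 -m inch '[[[0,0,0],0],[[0,0,0],0]]'
python3 -c "
from m import *
go(.458,.309,.0766,-10.5)
for n in ('side','wrist'):
  c=cam(n);W=cloud(c);x,y,z=c['s']['tcp_pos'];O['Lh']=(0,0,'r',z-.018+.011)
  print(meas(W,'Lh',(x,y),lo=z-.018+.003,r=.085))
  if n=='wrist': save('w7.png',c['image'])
"
```

```text
clock: 29.67
tcp_pos: [0.4589, 0.3093, 0.1587]
orientation: [-0.007, 0.769, 0.639, 0.005]
wrist_force: [-1.0, -0.1, -2.3]
finger_gap: 0.0079
clock: 29.83
tcp_pos: [0.4616, 0.3105, 0.1616]
orientation: [-0.007, 0.769, 0.639, 0.007]
wrist_force: [0.7, -0.0, -1.5]
finger_gap: 0.0084
shift [-0.0038 -0.0032  0.0849] spin -0.0 j6 2.19 tcp [0.4616 0.3105 0.1616] tilt [ 0.02  -0.001]
(array([460.2, 306.2]), array([122.8, 116.9]), 78.8, np.float64(0.1546), 605)
(array([465. , 323.7]), array([ 84.7, 116.2]), 79.6, np.float64(0.1537), 34098)
```

View pics/w7.png

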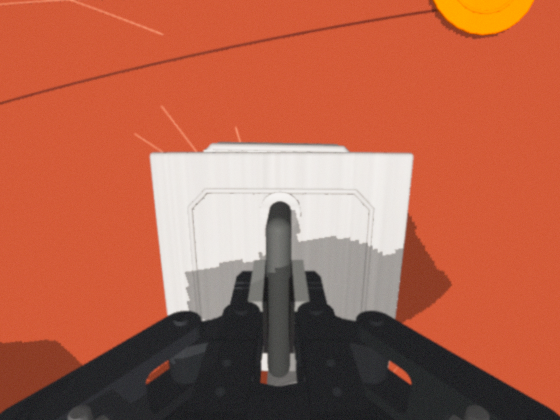

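The square lid is square to the pot edge behind it (row ~147) and about 4 mm off in x. I correct that on the way down.

```bash

python3 -m inch '[[[-0.0032,-0.0035,0.02],0],[[-0.0032,-0.0035,0.045],0],[[-0.0032,-0.0035,0.063],0],[[-0.0032,-0.0035,0.071],0],[[-0.0032,-0.0035,0.071],0]]'
python3 -m inch '[[[0,0,0],0],[[0,0,0],0]]'
python3 -c "
from m import *
go(.458,.309,.0766,-10.5)
for n in ('side','wrist'):
  c=cam(n);W=cloud(c);x,y,z=c['s']['tcp_pos'];O['Lh']=(0,0,'r',z-.018+.011)
  print(meas(W,'Lh',(x,y),lo=z-.018+.005,r=.085))
"
```

```text
clock: 30.35
tcp_pos: [0.4587, 0.3098, 0.0916]
orientation: [-0.007, 0.769, 0.639, 0.008]
wrist_force: [0.4, -0.2, -2.3]
finger_gap: 0.008
clock: 30.52
tcp_pos: [0.4605, 0.3106, 0.0938]
orientation: [-0.006, 0.769, 0.639, 0.01]
wrist_force: [-0.3, 0.6, -1.7]
finger_gap: 0.0081
shift [-0.0025 -0.0022  0.0171] spin -0.0 j6 2.19 tcp [0.4605 0.3106 0.0938] tilt [0.023 0.004]
(array([457. , 305.7]), array([121.5, 112. ]), 79.4, np.float64(0.0863), 558)
(array([463.3, 323.9]), array([ 84.2, 116. ]), 79.7, np.float64(0.0851), 34135)
```

```bash

python3 -m inch '[[[-0.002,-0.0025,0.005],0],[[-0.002,-0.0025,0.010],0],[[-0.002,-0.0025,0.014],0],[[-0.002,-0.0025,0.016],0],[[-0.002,-0.0025,0.016],0]]'
python3 -m inch '[[[0,0,0.001],0],[[0,0,0.002],0],[[0,0,0.002],0]]'
```

```text
clock: 31.03
tcp_pos: [0.4573, 0.3092, 0.077]
orientation: [-0.006, 0.769, 0.639, 0.01]
wrist_force: [0.1, -0.2, 0.2]
finger_gap: 0.008
clock: 31.28
tcp_pos: [0.4576, 0.3092, 0.0766]
orientation: [-0.006, 0.769, 0.639, 0.01]
wrist_force: [-2.7, -1.6, 10.8]
finger_gap: 0.0082
```

```bash

python3 -m inch '[[[0,0,0.0005],0],[[0,0,0.001],0]]'
python3 -m inch '[[[0,0,0],0],[[0,0,0],0],[[0,0,0],0],[[0,0,0],0]]' 0.3
python3 -m inch '[[[0,0,-0.02],0],[[0,0,-0.055],0],[[0,0,-0.09],0],[[0,0,-0.12],0],[[0,0,-0.14],0]]'
python3 -m inch '[[[0,0,0],0],[[0,0,0],0]]'
python3 -c "
from m import *
c=cam('wrist');W=cloud(c);save('w8.png',c['image']);O['Lh']=(0,0,'r',.069)
print(meas(W,'Lh',(.4577,.307),lo=.062,r=.085))
k=W[(np.hypot(W[...,0]-.4577,W[...,1]-.307)<.055)&(W[...,2]>.06)&(W[...,2]<.075)]
print(np.linalg.lstsq(np.c_[k[:,:2],np.ones(len(k))],k[:,2],rcond=None)[0])
c=cam('side');save('s9.png',c['image'])
"
```

```text
clock: 31.45
tcp_pos: [0.4577, 0.3092, 0.0766]
orientation: [-0.006, 0.769, 0.639, 0.011]
wrist_force: [-3.2, -1.8, 11.5]
finger_gap: 0.008
clock: 31.78
tcp_pos: [0.4576, 0.3093, 0.0763]
orientation: [-0.006, 0.769, 0.639, 0.01]
wrist_force: [0.1, -0.7, 0.2]
finger_gap: 0.0559
clock: 32.2
tcp_pos: [0.4573, 0.3066, 0.2195]
orientation: [-0.005, 0.769, 0.639, 0.012]
wrist_force: [-0.3, -0.0, 0.7]
finger_gap: 0.0598
clock: 32.37
tcp_pos: [0.4584, 0.3071, 0.221]
orientation: [-0.005, 0.769, 0.639, 0.014]
wrist_force: [0.2, 0.0, -1.3]
finger_gap: 0.06
(array([456.6, 306.5]), array([116.7, 116.1]), 79.6, np.float64(0.0677), 15920)
[8.86504614e-05 1.65110194e-04 6.76910925e-02]
```

View pics/w8.png

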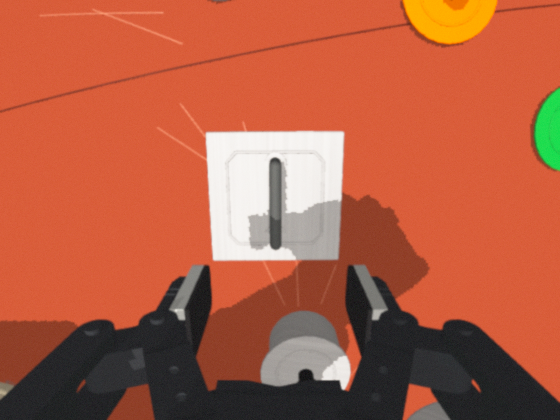

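View pics/s9.png

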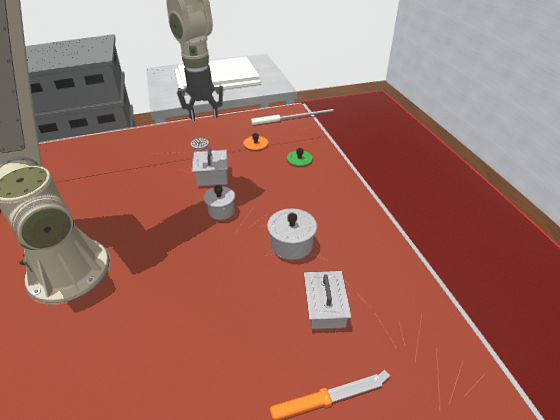

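The square lid is flat at (275,195). The side view shows all four pots covered, at (210,160), (219,198), (292,230) and (327,295), with the plate and knife untouched. Handing in.

```bash
python3 -c "
from workcell import env
print(env.hand_in())"
```

```text
the job is handed in; nothing more can be done
None
```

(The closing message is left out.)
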